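# Slide the orange relay module onto the mounting rail

### The job

Fit the relay module with the orange cap onto the aluminium mounting rail: feed its wide foot in under the rail's lips at the open end with the yellow guides, slide it along until it stands against the white-capped module already fitted there, and let go. Leave the blue-capped module standing where it is.

Things in the scene. Friction and masses are not known exactly. Their poses are not given: they have to be found in the camera images.
- orange_module: Loose relay module, 0.13 to 0.25 kg, standing on the desk. Black foot 60 (x) x 64 (y) x 10 mm; on it a grey housing with orange cap, 56 (x) x 34 mm (y), top 90 mm above the underside. Grasp the housing near the top across its 34 mm (along y). Same either way round (half turn about z). Origin: centre of the foot's underside, z up. At the start its x lies within 0.45 rad of world +y.
- blue_module: Bystander: a loose module of the same shape and size but with a blue cap, standing on the desk. Origin: centre of the foot's underside, z up. To be left where it is.
- rail: Aluminium rail fixed on the desk. Its x is the direction in which modules go in (within 0.3 rad of world +y); origin: desk height, centre line, at the mouth where the lips begin; z up. Floor plate 6 mm thick, 120 mm wide, x = -110 to 205 mm. Lipped channel from x = 0 to 205 mm, 74 mm wide, 16 mm high inside (play for the foot: 10 mm across, 6 mm in height); far end closed.
- rail_entry (a point): Point on top of the floor plate (6 mm above the desk), centre line, 70 mm before the mouth: open from above, a module can be set down here. From x = -60 mm to the mouth two yellow guide walls, 16 mm high above the plate, narrow from about 106 to 74 mm between them; no lips there.
- rail_mouth (a point): Point on the channel floor, centre line, at the mouth (rail x = 0). From here on each side has a lip, 4 mm thick, its top 26 mm above the desk; between the lips a slot 44 mm wide is left for the housing. The foot cannot pass the slot from above.
- rail_home (a point): Point on the channel floor, centre line, 100 mm past the mouth: the centre of the orange module's underside lies here when its foot touches the foot of the white-capped module. That one is fixed, of the same shape, its foot covers rail x = 130 to 190 mm, its top stands 96 mm above the desk.
There are look-alikes about, which are no part of the job. What is shaped like the orange_module but pink is not meant.

How it is judged:
On the way:
1. the orange module's foot has gone in at the open end, under the lips (x of orange_module in the frame of rail between -0.015 and 0.07 m and y of orange_module in the frame of rail between -0.015 and 0.015 m and z of orange_module in the frame of rail below 0.016 m).
At the end, for the whole second after the job is handed in: the orange module stands in the channel, its foot under both lips and on the channel floor (within 6 mm), within 12 mm of the centre line, upright within 7 degrees and in line with the rail within 11 degrees, at most 15 mm short of the white-capped module's foot, released and at rest (x of orange_module in the frame of rail between 0.085 and 0.108 m and y of orange_module in the frame of rail between -0.012 and 0.012 m and z of orange_module in the frame of rail below 0.012 m and angle between the x axis of orange_module and the x axis of rail, either way round below 0.2 rad and angle between orange_module's own z axis and vertical below 0.12 rad and linear speed of orange_module below 0.02 m/s); the robot touches nothing.
It fails at once if the blue-capped module is moved more than 40 mm or knocked over (distance of blue_module from where it was at the start of the episode above 0.04 m or angle between blue_module's own z axis and vertical above 0.5 rad).
It also fails if it takes over 40 s, if anything falls off the work surface, if the arm or the gripper's body presses on something with over 40 N, if the wrist force passes 120 N, or if a joint passes its speed limit or range.

### The arm

A 6-joint arm with a two-finger parallel gripper is mounted at the origin on a cart in front of the work surface, level with it; the furniture and walls round the work are solid. World frame = base frame: x ahead of the robot, y to its left, z up, the work surface at z = 0. Lengths are in m, angles in rad, forces in N, time in s.
With the tool pointing down it reaches from about 0.35 to 0.85 m from the base axis. Payload 8.1 kg.
Tool frame: the origin (TCP) lies between the finger pads; the fingertips stand arm.tip_reach ahead of it and the grasp point (between the pads) lies 2 mm behind it (arm.tip_reach is the distance from the TCP to the fingertips, in m); z points along the fingers, y is the line along which they close (so a half turn about z gives the same grasp; the last joint's range is limited). The gripper opens to 85 mm and grips with 20 to 120 N. Pads are 22 mm wide; open, the fingers measure 114 mm over their backs; the gripper's body (76 mm by 85 mm) begins 54 mm behind the grasp point. The pads swing forward as they close: fully open they stand 13 mm farther back than shut.
Start: joints at [-1.242, 0.13, 1.488, -0, 1.523, -0.085], TCP at [0.241, -0.549, 0.248] pointing down, gripper open.
Joint ranges: [-2.96, 2.96], [-0.89, 2.26], [0.02, 2.5], [-1.34, 4.48], [0, 2.73], [-2.66, 2.66]. Speed limits (rad/s): [2.39, 2.39, 2.79, 3.14, 3.14, 3.14].

### API

Orientations are given as a rotation vector (axis times angle).
In Python, from station import monitor, viewer, arm, search_frame gives the robot as it stands.
- The arm moves only by the tool jog_arm, never from a script. Its argument "deltas" is text: rows parted by semicolons, each of 4 numbers parted by spaces: the shift along the tool's x, y, z in mm, then the turn about the tool's z in rad. A call has 1 to 20 rows; each row is the pose to reach, as a shift and turn from the pose commanded when the call began, along the tool's axes at that moment; what a row does not reach only later rows make up. A row lasts 1/10 s, in which the tool goes at most 50 mm and 8.59 degrees, less where a joint would pass 70% of its speed; a pose out of reach is approached as far as the arm can. A call with a gripper value outside its range is refused whole. "jaw" is the finger opening in mm, from 0 to 85.4, set as the call begins (left out, the last holds). The fingers move at their own pace and stop on an object; "newtons" is the grip in N (left out, the last holds). Time passes only in rows, so rows that repeat a pose let the fingers close. It gives the time, the measured TCP pose, the force, the opening and the grip force at its end, in the units of the state.
- monitor.read_state(): the state, without advancing time (a new reading comes with each control period).
- viewer.snapshot(name): name is "scene" or "side" or "wrist"; returns a dict with "pixels" (420x560x3 uint8, blue, green, red), "range_z" (420x560 float32, m along the optical axis (not along the pixel's ray), 0 where there is no reading), "K" (3x3 intrinsics, pixels), "origin" and "orientation" of the camera in the world. Camera axes: x right, y down, z forward; pixel columns grow to the right and rows downward; lengths in m; the calibration is good to about 2 mm. The wrist camera is an equidistant fisheye: a pixel r from the principal point sees the ray r / f radians off the axis. A picture is of the moment at which its call begins.
- arm.job_done(): hands the job in; it is judged then, once.
Trained networks look in a picture, given as the dict that the camera call returned (one of the last four; its "shot" number tells which), for a name from the list of things; names that differ only in an ending like _2 or _b are one class to them, and where a whole thing is asked for, a point or a joint stands for the part that bears it (a point fixed in the world has none). Each returns a list of dicts, best first, with "score" (0 to 1); they miss things now and then, are a little off and sometimes report something else, mostly with a low value. They report only what shows in the picture. A call takes as long as a camera call. They do not tell look-alikes from the thing itself.
- search_frame(picture, target): "point" ([x, y, z] in m, in world coordinates, good to about 4 mm: the middle of the surface that is visible of it).
The state is a dict: "clock": time; "joint_positions": joint angles; "dq": joint speeds; "tau": joint torques, N m; "eef_pos": TCP position; "ee_rot": TCP orientation; "contact_force": force on the tool from outside, world axes, zero at the start; "moment": the same for the moment, N m; "grip_width": finger opening in m; "gripper_force": force on a finger pad.
Only numpy, scipy, OpenCV 4.12 (cv2) and the standard library are available. Lean on these libraries where they do the work, as an engineer would, in place of code of your own. Each camera call takes 0.05 s, during which the arm holds its last target. There are 200 camera calls.

## Working session

There is one attempt and no reset: what is moved stays moved. The work goes in short steps, Python scripts to look and compute and a tool call to move; the robot and the scene stay as the last step left them, time stands still between calls to the robot, and variables do not carry over. Pictures are saved under pics/ and viewed, at most 10 in all, crops included, and the job is handed in when it is done.

Besides the shell and the picture viewer there is one more tool, called after ">>>" as name(argument=value, ...) on one line, values as JSON. jog_arm: Moves the arm, as the interface text tells. Its arguments: {"type":"object","properties":{"deltas":{"type":"string"},"jaw":{"type":"number"},"newtons":{"type":"number"}},"required":["deltas"]}

```bash
mkdir -p pics; ls
cat > h.py <<'E'
import numpy as np, cv2
from scipy.spatial.transform import Rotation as R
from station import monitor, viewer, arm, search_frame
def rot(o):
    o=np.array(o,float)
    return o if o.shape==(3,3) else (R.from_rotvec(o).as_matrix() if o.size==3 else R.from_quat(o).as_matrix())
def cloud(s):
    d=s["range_z"];K=np.array(s["K"]);v,u=np.indices(d.shape)
    P=np.stack([(u-K[0,2])/K[0,0]*d,(v-K[1,2])/K[1,1]*d,d],-1)
    return P@rot(s["orientation"]).T+np.array(s["origin"])
def px(s,p):
    K=np.array(s["K"]);q=rot(s["orientation"]).T@(np.array(p)-np.array(s["origin"]))
    return (K@q/q[2])[:2].round().astype(int)
E
python3 - <<'E'
from h import *
print(monitor.read_state()["clock"],arm.tip_reach)
ims=[]
for n in("scene","side"):
    s=viewer.snapshot(n);ims.append(s)
    print(n,s["origin"],s["orientation"],s["K"])
    cv2.imwrite(f"pics/{n}0.png",s["pixels"]);np.savez(f"{n}0.npz",**{k:s[k] for k in("pixels","range_z","K","origin","orientation")})
    for t in("orange_module","blue_module","rail","rail_entry","rail_mouth","rail_home"):
        for r in search_frame(s,t)[:4]: print(t,np.round(r["point"],3),round(r["score"],2),px(s,r["point"]))
E
```

```text
pics
0.0 0.017
scene [-0.54781667  0.46462159  0.65889553] [-1.15509483  2.00230155 -1.2198503 ] [[527.76703238   0.         287.16956201]
 [  0.         527.76703238 208.78104173]
 [  0.           0.           1.        ]]
rail [0.56  0.117 0.015] 0.87 [185 231]
rail_entry [0.563 0.111 0.017] 0.72 [187 229]
rail_mouth [0.562 0.113 0.019] 0.98 [186 229]
rail_home [0.567 0.111 0.016] 0.61 [187 229]
side [0.11404098 0.66458354 0.64327204] [-0.55616403  2.57467249 -1.32047844] [[510.67755385   0.         283.47760978]
 [  0.         510.67755385 212.53230391]
 [  0.           0.           1.        ]]
orange_module [ 0.475 -0.442  0.065] 0.95 [335 131]
orange_module [ 0.311 -0.318  0.047] 0.67 [386 174]
orange_module [ 0.432 -0.306  0.043] 0.65 [333 167]
blue_module [ 0.586 -0.242  0.052] 0.77 [260 162]
rail [0.561 0.125 0.018] 0.94 [182 276]
rail_entry [0.561 0.128 0.018] 0.75 [181 277]
rail_mouth [0.563 0.13  0.022] 0.64 [179 276]
rail_mouth [ 0.431 -0.308  0.043] 0.21 [333 167]
rail_home [0.56  0.127 0.027] 0.66 [180 273]
```

View pics/scene0.png

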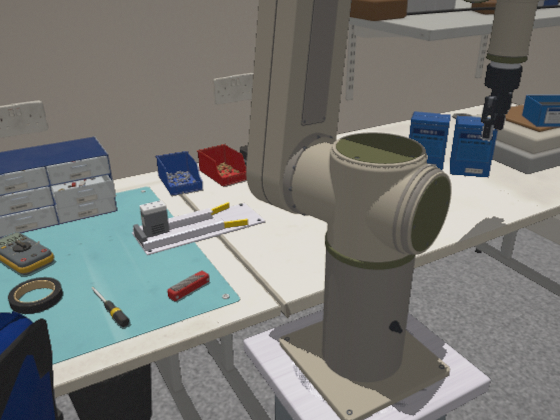

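View pics/side0.png

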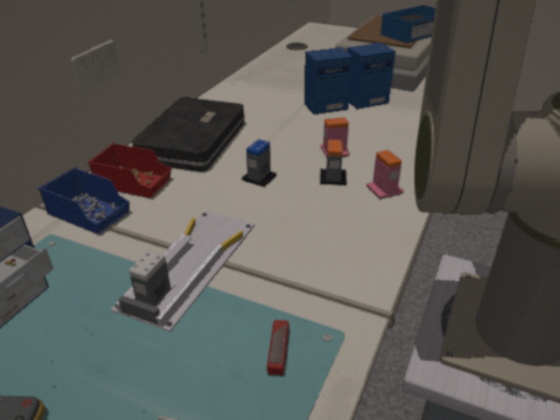

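The scene view shows the rail at about (195,228), with the white-capped module at its far end (153,220) and yellow guides at the −y end (222,208) and (235,224).

Candidates in the side view:
- (336,135): orange cap on a pink housing and foot, a look-alike.
- (386,174): the same pink look-alike.
- (334,163): orange cap, grey housing, black foot. This fits the description, so I choose it.

The blue-capped module is at (259,162).

Run:
```python
from h import *
for n in("side","scene"):
    s=dict(np.load(n+"0.npz"));P=cloud(s);I=s["pixels"];H=cv2.cvtColor(I,cv2.COLOR_BGR2HSV)
    ok=s["range_z"]>0
    print(n,"desk z",np.median(P[ok&(abs(P[...,0]-.55)<.2)&(abs(P[...,1]+.05)<.05)][:,2]))
    if n=="side":
        cv2.imwrite("pics/crop.png",cv2.resize(I[100:220,230:430],None,fx=4,fy=4,interpolation=cv2.INTER_CUBIC))
        for nm,c in(("orange",(.432,-.306)),("blue",(.586,-.242)),("pinkA",(.475,-.442)),("pinkB",(.311,-.318))):
            near=ok&(np.hypot(P[...,0]-c[0],P[...,1]-c[1])<.06)
            z=P[near][:,2];top=np.percentile(z,99.5)
            t=P[near&(P[...,2]>.084)&(P[...,2]<.1)].astype(np.float32);r=cv2.minAreaRect(t[:,:2]*1000)
            f=P[near&(P[...,2]>.006)&(P[...,2]<.02)].astype(np.float32);rf=cv2.minAreaRect(f[:,:2]*1000)
            print(nm,"top",top,len(t),r,"foot",len(f),rf)
    yel=ok&(H[...,0]>18)&(H[...,0]<34)&(H[...,1]>150)&(abs(P[...,0]-.55)<.15)&(abs(P[...,1]-.06)<.15)&(P[...,2]<.05)
    print("yellow",yel.sum())
    k,l=cv2.connectedComponents(yel.astype(np.uint8))
    for i in range(1,k):
        q=P[l==i]
        if len(q)>8:
            u,sv,vt=np.linalg.svd(q[:,:2]-q[:,:2].mean(0),full_matrices=False);tt=(q[:,:2]-q[:,:2].mean(0))@vt[0]
            print(len(q),q.mean(0).round(4),"z",np.percentile(q[:,2],[5,50,95]).round(4),"ends",(q[:,:2].mean(0)+np.outer([tt.min(),tt.max()],vt[0])).round(4).tolist())
    a=ok&(abs(P[...,0]-.55)<.15)&(abs(P[...,1]-.12)<.2)
    w=P[a&(P[...,2]>.088)&(P[...,2]<.104)].astype(np.float32);print("white",len(w),cv2.minAreaRect(w[:,:2]*1000) if len(w)>4 else 0)
    lip=P[a&(P[...,2]>.0225)&(P[...,2]<.030)].astype(np.float32);print("lip",len(lip),cv2.minAreaRect(lip[:,:2]*1000))
    pl=P[a&(P[...,2]>.0035)&(P[...,2]<.0095)&(H[...,1]<60)].astype(np.float32);print("plate",len(pl),cv2.minAreaRect(pl[:,:2]*1000))
```

```text
side desk z -0.0014942178494364855
orange top 0.08956210907751673 184 ((436.46978759765625, -327.34613037109375), (32.2167854309082, 57.02288055419922), 20.260787963867188) foot 233 ((436.65509033203125, -327.88018798828125), (62.72904968261719, 63.041969299316406), 21.596210479736328)
blue top 0.0897748069601952 197 ((598.4801025390625, -258.1530456542969), (59.65268325805664, 37.508174896240234), 88.0074462890625) foot 230 ((598.3729858398438, -256.2042236328125), (62.44929504394531, 65.41899871826172), 85.37689971923828)
pinkA top 0.08954255842548693 158 ((478.88873291015625, -452.7311706542969), (55.43211364746094, 41.6274299621582), 35.30971145629883) foot 64 ((480.7017822265625, -437.4718017578125), (46.702125549316406, 81.5814437866211), 82.9803237915039)
pinkB top 0.08954490830764628 214 ((312.01092529296875, -329.8727722167969), (35.099124908447266, 57.90263748168945), 48.42072677612305) foot 251 ((312.27197265625, -329.10528564453125), (66.08245849609375, 61.42530822753906), 48.43818283081055)
yellow 155
53 [ 0.6279 -0.0059  0.0181] z [0.0127 0.0189 0.0216] ends [[0.6344, -
[... 324 characters left out ...]
89.75027465820312)
plate 2423 ((545.04833984375, 114.23776245117188), (214.4434814453125, 410.84710693359375), 8.981831550598145)
scene desk z -0.00044693312023691423
yellow 210
89 [ 0.6275 -0.0064  0.016 ] z [0.0082 0.0164 0.023 ] ends [[0.6364, -0.0346], [0.6186, 0.0218]]
121 [ 0.5317 -0.0066  0.0158] z [0.0083 0.0154 0.0226] ends [[0.5253, -0.0332], [0.5384, 0.0207]]
white 224 ((574.98291015625, 184.14060974121094), (40.957237243652344, 55.54582595825195), 1.5587948560714722)
lip 853 ((582.0003662109375, 97.02317810058594), (265.1614685058594, 114.51541137695312), 89.412353515625)
plate 1344 ((545.9916381835938, 74.62646484375), (294.87640380859375, 310.7007141113281), 0.9263318777084351)
```

View pics/crop.png

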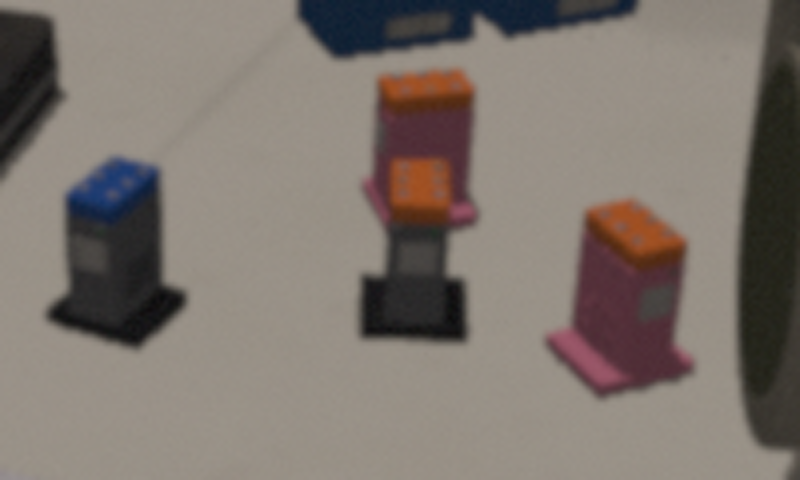

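The crop confirms it: the module at crop (420,250), grey housing on a black foot, is the one; the other two orange caps sit on pink bodies. Next I work out the move to above it.

```bash
cat >> h.py <<'E'
def plan(p,ang=None):
    "tool-axis shift (mm) and turn to world point p with closing line (tool y) at world angle ang (deg)"
    st=monitor.read_state();M=rot(st["ee_rot"]);d=M.T@(np.array(p)-np.array(st["eef_pos"]))*1000
    t=0
    if ang is not None:
        cur=np.degrees(np.arctan2(M[1,1],M[0,1]));dd=(ang-cur+90)%180-90;t=-np.radians(dd)
    print("t",st["clock"],"pos",np.round(st["eef_pos"],4),"zaxis",M[:,2].round(3),"shift",d.round(1),"turn",round(t,3),"q6",round(st["joint_positions"][5],2),"F",np.round(st["contact_force"],1),"w",st["grip_width"])
E
python3 -c "
from h import *
plan([.4365,-.3273,.21],20.3)"
```

```text
t 0.7 pos [ 0.2413 -0.5494  0.2483] zaxis [ 0. -0. -1.] shift [ 268.  -124.8   38.3] turn -1.511 q6 -0.09 F [0.  0.2 0.8] w 0.08570982758836795
```

>>> jog_arm(deltas="22 -10 3 -0.126;45 -21 6 -0.252;67 -31 10 -0.378;89 -42 13 -0.504;112 -52 16 -0.63;134 -62 19 -0.756;156 -73 22 -0.881;179 -83 26 -1.007;201 -94 29 -1.133;223 -104 32 -1.259;246 -114 35 -1.385;268 -125 38 -1.511;268 -125 38 -1.511;268 -125 38 -1.511;268 -125 38 -1.511", jaw=85)

```text
clock: 2.2
eef_pos: [0.4361, -0.3277, 0.2105]
ee_rot: [1.798, 2.576, -0.001]
contact_force: [-0.7, -0.3, -0.6]
grip_width: 0.085
gripper_force: 0.0
```

Run:
```python
from h import *
plan([.4365,-.3273,.074],20.3)
s=viewer.snapshot("wrist");cv2.imwrite("pics/w1.png",s["pixels"])
print(s["K"],s["origin"],s["orientation"])
for r in search_frame(s,"orange_module"):print(r)
# fisheye cloud
d=s["range_z"];K=np.array(s["K"]);v,u=np.indices(d.shape)
a=(u-K[0,2])/K[0,0];b=(v-K[1,2])/K[1,1];th=np.hypot(a,b);k=np.tan(np.minimum(th,1.4))/np.maximum(th,1e-9)
P=np.stack([a*k*d,b*k*d,d],-1)@rot(s["orientation"]).T+np.array(s["origin"])
n=(d>0)&(np.hypot(P[...,0]-.4365,P[...,1]+.3273)<.06)&(P[...,2]<.12)
for lo,hi in((.082,.1),(.004,.016)):
    t=P[n&(P[...,2]>lo)&(P[...,2]<hi)].astype(np.float32)
    print(len(t),np.median(t[:,2]) if len(t) else 0,cv2.minAreaRect(t[:,:2]*1000) if len(t)>4 else 0)
```

```text
t 2.2 pos [ 0.4361 -0.3277  0.2105] zaxis [-0. -0. -1.] shift [  0.3   0.6 136.5] turn -0.002 q6 -1.09 F [-0.7 -0.3 -0.6] w 0.08502604617117375
[[325.1922621    0.         284.44302752]
 [  0.         325.1922621  207.60132549]
 [  0.           0.           1.        ]] [ 0.41128866 -0.25969266  0.3373195 ] [2.81284113 0.50062637 0.07067662]
{'point': [0.3197, -0.327, 0.0859], 'score': 0.71}
{'point': [0.4774, -0.4437, 0.0615], 'score': 0.6}
2892 0.09110814 ((438.8323974609375, -330.7007751464844), (34.117610931396484, 56.347694396972656), 20.397201538085938)
1286 0.011006002 ((438.5277099609375, -330.0425109863281), (64.42105865478516, 59.55886459350586), 20.124834060668945)
```

View pics/w1.png

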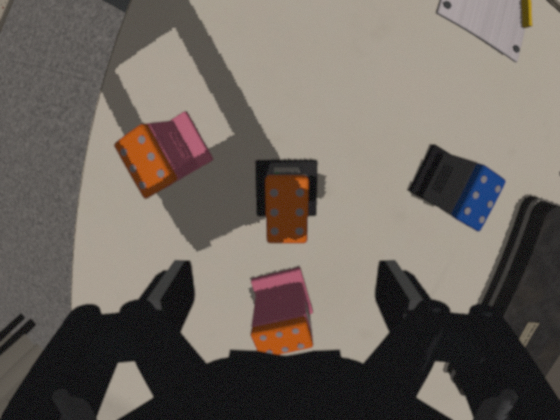

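The wrist view shows the orange cap on its black foot at (287,205), lying between the open fingers. The pink modules are at (150,160) and (280,325), and the blue one is at (480,197). The cap top measures about 0.090 m in both views, and the position agrees within 4 mm.

>>> jog_arm(deltas="-2 1 30 0;-2 1 60 0;-2 1 85 0;-2 1 105 0;-2 1 120 0;-2 1 130 0;-2 1 136 0;-2 1 136 0;-2 1 136 0")

```text
clock: 3.2
eef_pos: [0.4385, -0.3291, 0.0751]
ee_rot: [1.795, 2.577, -0.0]
contact_force: [0.7, -0.6, 0.1]
grip_width: 0.085
gripper_force: 0.0
```

>>> jog_arm(deltas="0 0 0 0;0 0 0 0;0 0 0 0;0 0 0 0;0 0 0 0;0 0 0 0;0 0 0 0;0 0 0 0", jaw=20, newtons=50)

```text
clock: 4.0
eef_pos: [0.4383, -0.3289, 0.0748]
ee_rot: [1.795, 2.577, -0.0]
contact_force: [-0.6, -0.3, 6.2]
grip_width: 0.0336
gripper_force: 50.4
```

```bash
python3 -c "
from h import *
plan([.4365,-.3273,.18],20.3)
plan([.579,-.045,.18],.8)"
```

```text
t 4.0 pos [ 0.4383 -0.3289  0.0748] zaxis [ 0.001 -0.001 -1.   ] shift [   2.1   -1.1 -105.2] turn -0.0 q6 -1.09 F [-0.6 -0.3  6.2] w 0.033556617267638575
t 4.0 pos [ 0.4383 -0.3289  0.0748] zaxis [ 0.001 -0.001 -1.   ] shift [ 217.5  230.4 -105.3] turn 0.34 q6 -1.09 F [-0.6 -0.3  6.2] w 0.033556617267638575
```

Gripped at 33.6 mm. Lift, then carry to above the entry.

>>> jog_arm(deltas="0 0 -20 0;0 0 -55 0;0 0 -85 0;20 21 -100 0.03;45 47 -105 0.07;70 74 -105 0.11;95 100 -105 0.15;120 127 -105 0.19;145 153 -105 0.23;170 180 -105 0.27;192 203 -105 0.30;210 222 -105 0.33;217 230 -105 0.34;217 230 -105 0.34;217 230 -105 0.34;217 230 -105 0.34")

```text
clock: 5.6
eef_pos: [0.578, -0.0466, 0.179]
ee_rot: [-2.207, -2.236, 0.001]
contact_force: [-0.2, -0.5, -2.2]
grip_width: 0.0335
gripper_force: 50.1
```

```bash
cat >> h.py <<'E'
def wcloud(s):
    d=s["range_z"];K=np.array(s["K"]);v,u=np.indices(d.shape)
    a=(u-K[0,2])/K[0,0];b=(v-K[1,2])/K[1,1];th=np.hypot(a,b);k=np.tan(np.minimum(th,1.4))/np.maximum(th,1e-9)
    return np.stack([a*k*d,b*k*d,d],-1)@rot(s["orientation"]).T+np.array(s["origin"])
E
python3 - <<'E'
from h import *
plan([.579,-.045,.095],.8)
for n in("wrist","side"):
    s=viewer.snapshot(n);cv2.imwrite(f"pics/{n}2.png",s["pixels"]);P=wcloud(s) if n=="wrist" else cloud(s)
    ok=s["range_z"]>0;H=cv2.cvtColor(s["pixels"],cv2.COLOR_BGR2HSV)
    a=ok&(abs(P[...,0]-.578)<.065)
    # lips: top at 26mm, per slice along y the inner/outer edges
    for lo,hi,nm,ys in((.022,.031,"lip",np.arange(.04,.14,.02)),):
        for y in ys:
            q=P[a&(abs(P[...,1]-y)<.01)&(P[...,2]>lo)&(P[...,2]<hi)]
            L=q[q[:,0]<.578,0];Rr=q[q[:,0]>.578,0]
            if len(L)>5 and len(Rr)>5: print(n,nm,y.round(2),"L",np.percentile(L,[3,97]).round(4),"R",np.percentile(Rr,[3,97]).round(4),"slot mid",(np.percentile(L,97)+np.percentile(Rr,3))/2,np.median(q[:,2]))
    lip=a&(P[...,2]>.0225)&(P[...,2]<.03)&(P[...,1]>-.05)&(H[...,1]<80)
    print("lip ymin",np.percentile(P[lip][:,1],[1,3]) if lip.sum() else 0)
    w=P[ok&(abs(P[...,0]-.58)<.06)&(abs(P[...,1]-.185)<.06)&(P[...,2]>.088)&(P[...,2]<.104)].astype(np.float32);print("white",len(w),cv2.minAreaRect(w[:,:2]*1000) if len(w)>4 else 0)
    y=ok&(H[...,0]>18)&(H[...,0]<34)&(H[...,1]>150)&(abs(P[...,0]-.578)<.1)&(abs(P[...,1])<.08)&(P[...,2]>.018)&(P[...,2]<.03)
    for side in(P[...,0]<.578,P[...,0]>.578):
        q=P[y&side]
        if len(q)>5: print("yel",len(q),q.mean(0).round(4),q.min(0).round(4),q.max(0).round(4))
    t=P[ok&(np.hypot(P[...,0]-.579,P[...,1]+.045)<.055)&(P[...,2]>.10)&(P[...,2]<.125)]
    if n=="side" and len(t): print("foot z low",np.percentile(t[:,2],[1,5]))
E
```

```text
t 5.6 pos [ 0.578  -0.0466  0.179 ] zaxis [-0.001 -0.    -1.   ] shift [ 1.6  1.1 84. ] turn -0.001 q6 -0.18 F [-0.2 -0.5 -2.2] w 0.03354006172956726
wrist lip 0.04 L [0.5372 0.5591] R [0.604  0.6254] slot mid 0.5815722160351509 0.02722358504264355
wrist lip 0.06 L [0.537  0.5582] R [0.6031 0.625 ] slot mid 0.5806459266912867 0.027248787452059886
wrist lip 0.08 L [0.5362 0.558 ] R [0.6027 0.6248] slot mid 0.5803633854862361 0.027282524366211813
wrist lip 0.1 L [0.5359 0.5576] R [0.6025 0.624 ] slot mid 0.5800366071260212 0.027223314671478538
wrist lip 0.12 L [0.5357 0.5572] R [0.6023 0.6239] slot mid 0.5797376171283659 0.02720379151923724
lip ymin [0.02485992 0.0270446 ]
white 0 0
yel 407 [ 0.5352 -0.0065  0.0232] [ 0.5259 -0.0367  0.0194] [0.5443 0.0222 0.0249]
yel 417 [ 0.6291 -0.0046  0.0229] [ 0.6188 -0.0342  0.0181] [0.6402 0.0236 0.025 ]
side lip 0.04 L [0.5355 0.5576] R [0.6023 0.6233] slot mid 0.5799390795984282 0.024098618223533652
side lip 0.06 L [0.5348 0.5574] R [0.6021 0.6233] slot mid 0.5797444372558518 0.02416966692459982
side lip 0.08 L [0.5342 0.5561] R [0.6013 0.6232] slot mid 0.578707806885338 0.024125597928375875
side lip 0.1 L [0.5341 0.5561] R [0.6008 0.6215] slot mid 0.5784575607428324 0.024339408502037307
lip ymin [0.02779493 0.03217422]
white 565 ((576.9691772460938, 185.5150146484375), (35.56338119506836, 58.24224090576172), 0.13726159930229187)
yel 42 [ 0.5316 -0.0048  0.0199] [ 0.523  -0.0291  0.018 ] [0.5371 0.0185 0.0219]
yel 35 [ 0.6276 -0.0042  0.0201] [ 0.6192 -0.0285  0.018 ] [0.6372 0.0174 0.0231]
foot z low [0.10282586 0.10469493]
```

View pics/wrist2.png

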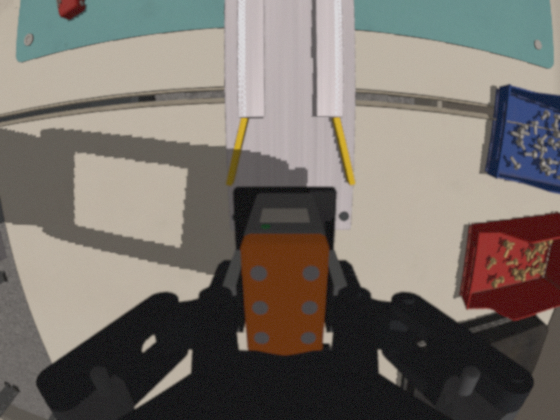

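View pics/side2.png

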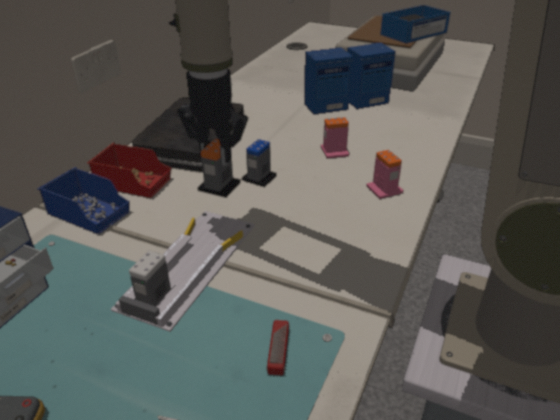

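The wrist view shows the module held upright over the plate end. Its cap is at (285,290), just before the yellow guides at (238,150) and (343,150), and the lips begin at row 115. The side view confirms it is clear of the blue module (258,162). The slot centre line from the two views is x ≈ 0.5796 − 0.018·(y − 0.08), with the mouth at y ≈ 0.0255.

>>> jog_arm(deltas="0 2 20 0;1 4 45 0;2 4 65 0;2 4 80 0;2 4 90 0;2 4 94 0;2 4 95 0;2 4 95 0;2 4 95 0")

```text
clock: 6.6
eef_pos: [0.5832, -0.0435, 0.0854]
ee_rot: [2.205, 2.236, 0.001]
contact_force: [1.5, 0.5, -0.8]
grip_width: 0.0335
gripper_force: 50.2
```

Run:
```python
from h import *
plan([.5808,.0255,.084],1.0)
plan([.5790,.123,.084],1.0)
s=viewer.snapshot("side");P=cloud(s);ok=s["range_z"]>0
n=ok&(np.hypot(P[...,0]-.5815,P[...,1]+.045)<.06)
f=P[n&(P[...,2]>.012)&(P[...,2]<.024)&(s["pixels"].max(-1)<90)].astype(np.float32)
print(len(f),np.percentile(f[:,2],[5,50,95]),cv2.minAreaRect(f[:,:2]*1000))
```

```text
t 6.6 pos [ 0.5832 -0.0435  0.0854] zaxis [ 0.002 -0.    -1.   ] shift [69.  -1.5  1.4] turn -0.003 q6 -0.18 F [ 1.5  0.5 -0.8] w 0.03346690879823668
t 6.6 pos [ 0.5832 -0.0435  0.0854] zaxis [ 0.002 -0.    -1.   ] shift [166.5  -1.9   1.3] turn -0.003 q6 -0.18 F [ 1.5  0.5 -0.8] w 0.03346690879823668
375 [0.01310699 0.01836446 0.02189491] ((576.3895874023438, -22.476974487304688), (100.81938171386719, 68.77366638183594), 33.81109619140625)
```

>>> jog_arm(deltas="0 -1 1 0;5 -1 2 0;12 -1.5 2 0;20 -1.5 2 0;28 -1.5 2 0;36 -1.5 2 0;44 -1.5 2 0;52 -1.5 2 0;60 -1.5 2 0;66 -1.5 2 0;69 -1.5 2 0;69 -1.5 2 0;69 -1.5 2 0")

```text
clock: 7.95
eef_pos: [0.5801, 0.0255, 0.0823]
ee_rot: [2.206, 2.237, -0.0]
contact_force: [1.4, -0.0, -1.8]
grip_width: 0.0331
gripper_force: 50.2
```

Run:
```python
from h import *
plan([.5790,.124,.083],1.0)
s=viewer.snapshot("side");cv2.imwrite("pics/s3.png",cv2.resize(s["pixels"][160:340,80:320],None,fx=3,fy=3,interpolation=cv2.INTER_CUBIC))
```

```text
t 7.95 pos [0.5801 0.0255 0.0823] zaxis [ 0. -0. -1.] shift [98.5  0.3 -0.7] turn -0.003 q6 -0.06 F [ 1.4 -0.  -1.8] w 0.03309630223488969
```

View pics/s3.png

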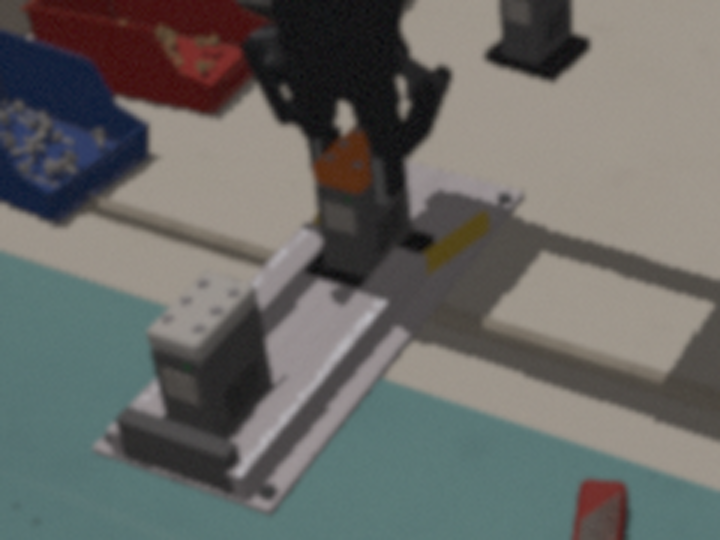

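The foot's front half is under the lips at crop (340,270), the housing is in the slot, and there is no contact force. I slide on.

>>> jog_arm(deltas="5 0 0 0;13 0 0 0;22 0 0 0;31 0 0 0;40 0 0 0;49 0 0 0;58 0 0 0;67 0 0 0;76 0 0 0;83 0 0 0;88 0 0 0;91 0 0 0;93 0 0 0;93 0 0 0")

```text
clock: 9.4
eef_pos: [0.5787, 0.1187, 0.0823]
ee_rot: [2.206, 2.237, -0.0]
contact_force: [-0.9, 0.7, -1.8]
grip_width: 0.0331
gripper_force: 50.2
```

>>> jog_arm(deltas="1 0 0 0;2 0 0 0;3 0 0 0;4 0 0 0;5 0 0 0;5 0 0 0;5 0 0 0")

```text
clock: 10.1
eef_pos: [0.5787, 0.1236, 0.0823]
ee_rot: [-2.206, -2.237, 0.0]
contact_force: [0.7, -0.9, -0.8]
grip_width: 0.0335
gripper_force: 50.2
```

Expected contact is at y ≈ 0.1255. I creep on until I feel it.

>>> jog_arm(deltas="0.5 0 0 0;1 0 0 0;1.5 0 0 0;2 0 0 0;2.5 0 0 0;2.5 0 0 0")

```text
clock: 10.7
eef_pos: [0.5786, 0.1262, 0.0823]
ee_rot: [-2.206, -2.237, 0.0]
contact_force: [-0.3, 0.1, -2.0]
grip_width: 0.0331
gripper_force: 50.2
```

>>> jog_arm(deltas="0.5 0 0 0;1 0 0 0;1.5 0 0 0;2 0 0 0;2 0 0 0")

```text
clock: 11.2
eef_pos: [0.5787, 0.1269, 0.0825]
ee_rot: [2.205, 2.236, -0.002]
contact_force: [-0.2, -7.6, 1.2]
grip_width: 0.0334
gripper_force: 50.5
```

That is contact (−7.6 N). I ease off, lower to the floor, and release.

>>> jog_arm(deltas="-1.5 0 0 0;-1.5 0 0.5 0;-1.5 0 1 0;-1.5 0 1.3 0;-1.5 0 1.3 0")

```text
clock: 11.7
eef_pos: [0.5788, 0.1265, 0.0811]
ee_rot: [2.205, 2.237, 0.0]
contact_force: [0.8, -4.6, -0.8]
grip_width: 0.0335
gripper_force: 50.4
```

>>> jog_arm(deltas="0 0 0 0;0 0 0 0;0 0 0 0;0 0 0 0;0 0 0 0;0 0 0 0", jaw=75)

```text
clock: 12.3
eef_pos: [0.5786, 0.1267, 0.081]
ee_rot: [-2.206, -2.237, -0.0]
contact_force: [0.2, -0.3, 0.5]
grip_width: 0.0751
gripper_force: 0.0
```

>>> jog_arm(deltas="0 0 -10 0;0 0 -30 0;0 0 -60 0;0 0 -95 0;0 0 -130 0;0 0 -150 0;0 0 -150 0;0 0 -150 0")

```text
clock: 13.1
eef_pos: [0.5789, 0.1266, 0.2316]
ee_rot: [2.205, 2.236, 0.002]
contact_force: [0.0, 0.7, -0.6]
grip_width: 0.075
gripper_force: 0.0
```

Run:
```python
from h import *
st=monitor.read_state();print(st["clock"],st["eef_pos"],st["contact_force"],st["grip_width"])
a,b=viewer.snapshot("side"),viewer.snapshot("wrist")
for s,P in((a,cloud(a)),(b,wcloud(b))):
    ok=s["range_z"]>0
    for y in(.125,.186):
        t=P[ok&(abs(P[...,0]-.579)<.05)&(abs(P[...,1]-y)<.0305)&(P[...,2]>.086)&(P[...,2]<.106)].astype(np.float32)
        if len(t)>4: print(y,len(t),np.median(t[:,2]),cv2.minAreaRect(t[:,:2]*1000))
cv2.imwrite("pics/s4.png",np.hstack([cv2.resize(a["pixels"][180:340,80:280],(400,320)),cv2.resize(b["pixels"],(400,320))]))
```

```text
13.1 [0.57886704 0.12664272 0.23164315] [ 0.02499924  0.70469541 -0.62409522] 0.07503277628807535
0.125 497 0.093865596 ((576.4328002929688, 126.06588745117188), (35.96218490600586, 58.26609420776367), 3.1010055541992188)
0.186 594 0.09389494 ((576.7254028320312, 185.93698120117188), (35.32722091674805, 57.10932540893555), 0.24889983236789703)
0.125 2650 0.09711529 ((578.654052734375, 124.51494598388672), (34.12612533569336, 55.58690643310547), 0.7262827754020691)
0.186 2876 0.097150326 ((578.2510375976562, 184.1824951171875), (34.05421447753906, 55.586830139160156), 1.244968295097351)
```

View pics/s4.png

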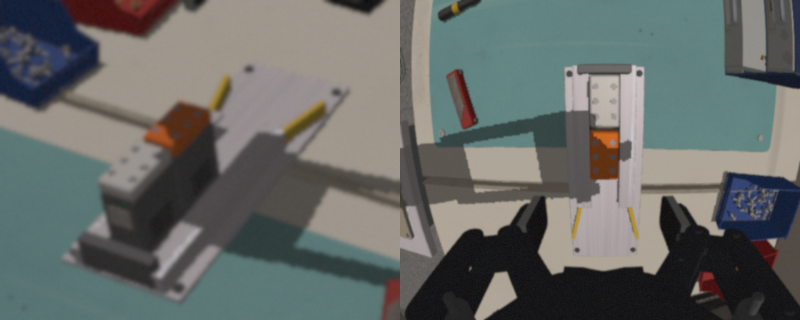

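The orange module at (180,125) on the left and (604,155) on the right stands upright against the white-capped one. It is at the same height, 60 mm between centres, in line, and the gripper is clear.

```bash
python3 -c "
from station import arm
print(arm.job_done())"
```

```text
the job is handed in; nothing more can be done
None
```

The orange-capped module is in the rail, standing against the white-capped module and released, the blue-capped one was left alone, and I handed the job in at about 13 s; no verdict was returned.

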